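# Ready the candle food warmer and hold its lid half open

## Task

Get the food warmer ready: take the tea light out of the tray of clothes pegs, leaving the pegs in the tray, and set it flat inside the round socket on the warmer's side shelf while the lid is still shut. Then lift the warmer's lid by its bar handle and hold it still, open at 45 degrees, for the cook to reach in; the lid falls shut if let go, so finish with the gripper still holding the handle there. Leave the red tin and the blue tumbler alone.

Things in the scene. Friction and masses are not known exactly. Their poses are not given: they have to be found in the camera images.
- tea_light_center (a point): Centre (half-way up) of the tea light, a round candle in a metal cup, 38 mm across, 15 mm tall, about 15 g, z up. It stands on the tray's floor in a row with three clothes pegs along the tray's y, anywhere in the row, neighbours about 45 mm apart centre to centre.
- tray: White open tray, 150 mm along its x, 210 mm along its y, 30 mm tall, walls and floor 4 mm; fixed to the worktop. Origin under its centre, z up. At least 25 mm lie free beside the tea light towards the tray's +x and -x; the pegs lie beside it along y.
- socket (a point): Centre of the socket on the warmer's wooden side shelf, on the shelf's top face (55 mm over the worktop), inside a low steel ring, 49 mm inner and 60 mm outer diameter, that stands 3 mm over the shelf; 55 mm from the side wall of the box. The tea light sits flat on the shelf inside the ring. z up, x level from the warmer's front to its hinge.
- lid_handle (a point): Middle of the bar of the lid's black U-shaped handle: round, 12 mm thick, 100 mm long along its y, level, 104 mm up with the lid shut. It stands about 50 mm in front of lid and box, free in front and below; the gap behind it is 45 mm, so do not open the gripper fully. Axes turn with the lid; shut, x points level to the hinge, z up. The bar may turn in the grip.
- lid_hinge (a point): Middle of the lid's hinge line, along its y, at the far upper edge of the green box, 100 mm up. The handle bar lies 205 mm from it (4 mm higher when shut) and swings up and towards the hinge's side. The warmer's box is 150 x 200 x 100 mm, fixed to the worktop; the steel lid weighs 0.2 to 0.42 kg.
- warmer_lid (a joint): Lid angle in rad: 0 shut (level), grows as it opens, stop at 1.4; 0.785 is 45 degrees. The hinge is free: the lid falls shut from any angle when let go.
- peg_a: brown clothes peg in the tray, 15 x 72 x 12 mm, long along its y (roughly the x of the tray), origin at its underside's centre. Stays in the tray.
- peg_b: green clothes peg in the tray, 15 x 72 x 12 mm, long along its y (roughly the x of the tray), origin at its underside's centre. Stays in the tray.
- peg_c: brown clothes peg in the tray, 15 x 72 x 12 mm, long along its y (roughly the x of the tray), origin at its underside's centre. Stays in the tray.
- tin: Bystander: red food tin, 75 mm across, 110 mm tall, standing loose on the worktop, origin at its underside's centre, z up. Leave it alone.
- tumbler: Bystander: blue plastic tumbler, 72 mm across, 85 mm tall, standing loose on the worktop, origin at its underside's centre, z up. Leave it alone.
Things that resemble listed ones, but are neither listed nor needed, are in the scene too. Leave any brown look-alike of the part that bears tea_light_center alone.

How it is judged:
By the outcome, as a careful person would: the job done as asked, in the order asked, and still so for the second after the job is handed in, while the arm keeps its last pose, push and grip.
It also fails if it takes over 50 s, if anything falls off the work surface, if the arm or the gripper's body presses on something with over 40 N, if the wrist force passes 120 N, or if a joint passes its speed limit or range.

## Robot

A 7-joint arm with a two-finger parallel gripper is mounted at the origin on the work surface; the furniture and walls round the work are solid. World frame = base frame: x ahead of the robot, y to its left, z up, the work surface at z = 0. Lengths are in m, angles in rad, forces in N, time in s.
With the tool pointing down it reaches from about 0.425 to 0.95 m from the base axis. Payload 16.7 kg.
Tool frame: the origin (TCP) lies on the centre line of the jaws, within the pads' length; the fingertips stand 25 mm ahead of it and the grasp point (between the pads) lies 6 mm ahead of it; z points along the fingers, y is the line along which they close (so a half turn about z gives the same grasp; the last joint's range is limited). The gripper opens to 94 mm and grips with 3 to 60 N. Pads are 16 mm wide; open, the fingers measure 119 mm over their backs; the gripper's body (75 mm by 177 mm) begins 78 mm behind the grasp point.
Start: joints at [1.125, 0.426, 0.074, 1.606, -0.034, 1.111, -0.067], TCP at [0.197, -0.645, 0.23] pointing down, gripper open.
Joint ranges: [-2.85, 2.85], [-0.5, 2.14], [-1.23, 1.37], [0.21, 2.46], [-1.02, 4.16], [0.16, 2.05], [-2.73, 2.73]. Speed limits (rad/s): [1.89, 1.89, 2.39, 2.39, 3.01, 3.01, 3.01].

## Interface

Orientations are given as a unit quaternion [x, y, z, w].
In Python, from workcell import manip gives the robot as it stands. The module is installed in compiled form; this text tells all that it offers.
- The arm moves only by the shell command python3 -m creep 'ROWS' [FORCE]. ROWS is JSON, a list of rows, each a list of 7 numbers: the shift along the tool's x, y, z normalised to -1 to 1, where 1 is 60 mm, then the turn, a rotation vector about the tool's x, y, z normalised to -1 to 1, where 1 is 10 degrees, then the closure, from 0 (fully open) to 1 (shut). In form: [[tx, ty, tz, wx, wy, wz, fingers], ...]. A call has 1 to 20 rows; each row shifts and turns the commanded pose from where the row before left it, along the tool's axes as they then stand; what a row does not reach is not made up. A row lasts 1/8 s, in which the tool goes at most 62.5 mm and 10.7 degrees, less where a joint would pass 70% of its speed; a pose out of reach is approached as far as the arm can. A call with a number of a shift or a turn outside -1 to 1 is refused whole. A call with a gripper value outside its range is refused whole. The fingers move at their own pace and stop on an object; FORCE is the grip in N (left out, the last holds). Time passes only in rows, so rows that do not move let the fingers close. It gives the time, the measured TCP pose, the force, the opening and the grip force at its end, in the units of the state.
- manip.get_state(): the state, without advancing time (a new reading comes with each control period).
- manip.get_image(name): name is "scene" or "top" or "wrist"; returns a dict with "frame" (400x640x3 uint8, blue, green, red), "camera_matrix" (3x3 intrinsics, pixels), "R" (3x3) and "t" (3): a world point X has camera coordinates R X + t. Camera axes: x right, y down, z forward; pixel columns grow to the right and rows downward; lengths in m; the calibration is good to about 2 mm. A picture is of the moment at which its call begins. There is no depth.
- manip.hand_in(): hands the job in; it is judged then, once.
Trained networks look in a picture, given as the dict that the camera call returned (one of the last four; its "shot" number tells which), for a name from the list of things; names that differ only in an ending like _2 or _b are one class to them, and where a whole thing is asked for, a point or a joint stands for the part that bears it (a point fixed in the world has none). Each returns a list of dicts, best first, with "p" (0 to 1); they miss things now and then, are a little off and sometimes report something else, mostly with a low value. They report only what shows in the picture. A call takes as long as a camera call. They do not tell look-alikes from the thing itself.
- manip.masks_of(name, picture): "pixels" (400x640 bool, what is visible of it) and "rect" ([left, top, right, bottom] in pixels, round what is visible of it).
The state is a dict: "t": time; "joint_pos": joint angles; "joint_velocities": joint speeds; "effort": joint torques, N m; "eef_pos": TCP position; "tool_rot": TCP orientation; "force": force on the tool from outside, world axes, zero at the start; "wrist_torque": the same for the moment, N m; "gripper_width": finger opening in m; "gripper_force": force on a finger pad.
Only numpy, scipy, OpenCV 4.12 (cv2) and the standard library are available. Lean on these libraries where they do the work, as an engineer would, in place of code of your own. Each camera call takes 0.05 s, during which the arm holds its last target. There are 200 camera calls.

## Working session

There is one attempt and no reset: what is moved stays moved. The work goes in short steps, Python scripts to look and compute and a shell command to move; the robot and the scene stay as the last step left them, time stands still between calls to the robot, and variables do not carry over. Pictures are saved under pics/ and viewed, at most 10 in all, crops included, and the job is handed in when it is done.

```bash
mkdir -p pics; cat > h.py <<'E'
import numpy as np, cv2
from workcell import manip
from scipy.spatial.transform import Rotation as Ro
def ray(p,u,v):
    d=p["R"].T@np.linalg.inv(p["camera_matrix"])@np.array([u,v,1.]); c=-p["R"].T@p["t"]; return c,d
def at(p,u,v,z):
    c,d=ray(p,u,v); return c+d*(z-c[2])/d[2]
def proj(p,X):
    x=p["camera_matrix"]@(p["R"]@np.array(X)+p["t"]); return x[:2]/x[2]
def delta(target,s=None):
    s=s or manip.get_state(); return Ro.from_quat(s["tool_rot"]).inv().apply(np.array(target)-s["eef_pos"])/.06
E
python3 - <<'E'
from h import *
s=manip.get_state(); print(s["eef_pos"],Ro.from_quat(s["tool_rot"]).as_matrix().round(3),s["gripper_width"])
for n in ["scene","top"]:
    p=manip.get_image(n); cv2.imwrite(f"pics/{n}0.png",p["frame"])
    print(n,(-p["R"].T@p["t"]).round(3))
    for k,z in [("tea_light_center",.0115),("tray",.015),("lid_handle",.104),("warmer_lid",.1),("peg_a",.012),("tin",.05),("tumbler",.05)]:
        for m in manip.masks_of(k,p)[:4]:
            v,u=np.nonzero(m["pixels"]); print(k,round(m["p"],2),m["rect"],u.mean().round(),v.mean().round(),at(p,u.mean(),v.mean(),z).round(3))
E
```

```text
[ 0.19727803 -0.64508804  0.22977139] [[ 0.956  0.292 -0.   ]
 [ 0.292 -0.956  0.001]
 [-0.    -0.001 -1.   ]] 0.09425810562188712
scene [-0.071 -0.48   0.639]
tea_light_center 0.87 [418.5, 266.9, 439.5, 284.7] 430.0 273.0 [ 0.544 -0.237  0.011]
tea_light_center 0.62 [373.2, 240.1, 390.2, 255.5] 381.0 249.0 [ 0.538 -0.121  0.011]
tea_light_center 0.61 [309.3, 224.8, 323.1, 240.5] 313.0 231.0 [0.483 0.027 0.011]
tea_light_center 0.54 [332.9, 264.5, 354.6, 276.1] 345.0 270.0 [ 0.437 -0.103  0.011]
tray 0.71 [283.3, 236.6, 417.0, 335.1] 349.0 285.0 [ 0.407 -0.137  0.015]
tray 0.67 [235.2, 125.7, 330.3, 178.4] 280.0 150.0 [0.692 0.349 0.015]
lid_handle 0.8 [232.1, 125.2, 330.8, 178.1] 280.0 150.0 [0.583 0.232 0.104]
warmer_lid 0.73 [232.0, 129.4, 330.2, 178.9] 279.0 150.0 [0.585 0.236 0.1  ]
peg_a 0.82 [348.5, 268.0, 374.5, 294.8] 362.0 282.0 [ 0.432 -0.15   0.012]
peg_a 0.78 [315.1, 250.0, 341.3, 274.1] 328.0 260.0 [ 0.435 -0.059  0.012]
peg_a 0.55 [366.3, 282.3, 394.4, 305.0] 382.0 295.0 [ 0.432 -0.198  0.012]
tin 0.76 [398.4, 183.6, 440.5, 244.5] 419.0 211.0 [ 0.663 -0.135  0.05 ]
tum
[... 321 characters left out ...]
.0 271.0 [0.394 0.051 0.012]
tray 0.92 [336.5, 228.0, 426.1, 292.1] 380.0 261.0 [ 0.413 -0.129  0.015]
lid_handle 0.76 [173.5, 146.0, 274.0, 246.4] 223.0 188.0 [0.594 0.24  0.104]
warmer_lid 0.88 [173.5, 142.4, 270.3, 247.1] 223.0 188.0 [0.595 0.241 0.1  ]
peg_a 0.59 [382.2, 239.5, 392.3, 261.4] 387.0 251.0 [ 0.436 -0.147  0.012]
peg_a 0.53 [347.1, 237.0, 353.5, 258.1] 350.0 247.0 [ 0.448 -0.056  0.012]
peg_a 0.46 [406.1, 237.8, 409.7, 262.4] 407.0 250.0 [ 0.438 -0.196  0.012]
tin 0.9 [364.8, 139.3, 401.2, 177.5] 383.0 159.0 [ 0.661 -0.14   0.05 ]
tin 0.31 [174.0, 141.9, 271.4, 248.0] 223.0 188.0 [0.601 0.251 0.05 ]
tumbler 0.55 [401.8, 154.0, 437.7, 184.2] 420.0 166.0 [ 0.641 -0.23   0.05 ]
```

```bash
python3 - <<'E'
import cv2
a=cv2.imread("pics/top0.png")[120:310,150:450]; cv2.imwrite("pics/top0c.png",cv2.resize(a,None,fx=2.66,fy=2.66,interpolation=2))
E
```

```text
(no output)
```

View pics/top0c.png

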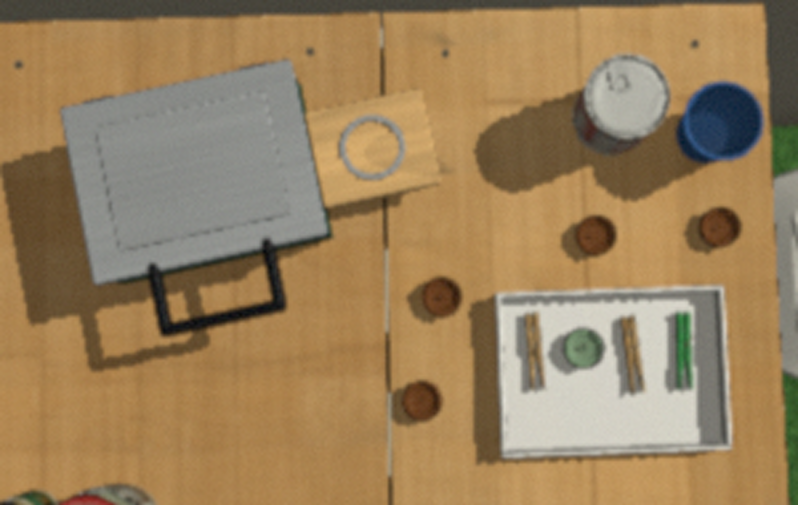

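View pics/scene0.png

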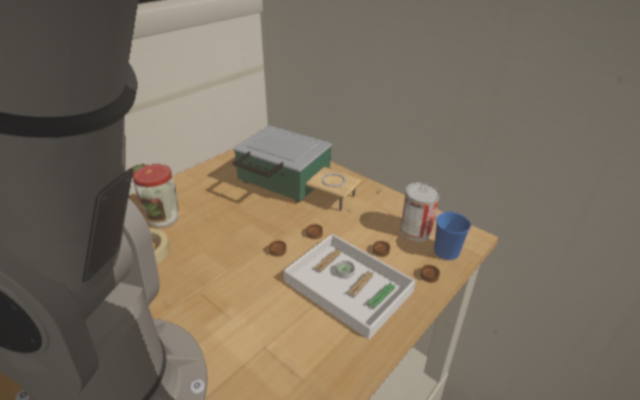

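The top crop shows the green tea light at about (582,349), between two brown pegs. The socket ring is at about (371,148) and the handle bar runs from (163,327) to (283,303). The brown look-alikes all lie outside the tray, and the scene view agrees (tea light at 345,270).

```bash
python3 - <<'E'
from h import *
p=manip.get_image("top"); q=lambda u,v,z:at(p,150+u/2.66,120+v/2.66,z).round(4)
print("tea",q(582,349,.015)); print("sock",q(371,148,.058))
a,b=q(163,327,.104),q(283,303,.104);print("bar",a,b,(a+b)/2,np.linalg.norm(a-b))
L=[q(97,283,.1),q(329,237,.1),q(62,108,.1),q(290,61,.1)];print(L)
d=L[3]-L[2];print("yaw of lid y",np.degrees(np.arctan2(d[1],d[0])), "bar",np.degrees(np.arctan2(*(b-a)[[1,0]])),"hinge mid",(L[2]+L[3])/2)
for u in[(498,292),(722,287),(503,456),(730,446)]: print("tray",q(*u,.03))
for k in[(534,312),(536,388),(627,317),(637,392)]: print("peg",q(*k,.014))
c=manip.get_image("scene");print("proj bar/sock/tea in scene",proj(c,(a+b)/2),proj(c,q(371,148,.058)),proj(c,q(582,349,.015)))
E
```

```text
tea [ 0.4374 -0.1009  0.015 ]
sock [0.625  0.0889 0.058 ]
bar [0.4678 0.2685 0.104 ] [0.4856 0.1651 0.104 ] [0.4767 0.2168 0.104 ] 0.1049209226036447
[array([0.5074, 0.3261, 0.1   ]), array([0.5418, 0.1248, 0.1   ]), array([0.6613, 0.3561, 0.1   ]), array([0.6977, 0.156 , 0.1   ])]
yaw of lid y -79.6901141029948 bar -80.23243835703349 hinge mid [0.6795  0.25605 0.1    ]
tray [ 0.4921 -0.0237  0.03  ]
tray [ 0.4911 -0.2305  0.03  ]
tray [ 0.3426 -0.0236  0.03  ]
tray [ 0.3459 -0.2311  0.03  ]
peg [ 0.473  -0.0574  0.014 ]
peg [ 0.4025 -0.057   0.014 ]
peg [ 0.4659 -0.1441  0.014 ]
peg [ 0.3962 -0.1507  0.014 ]
proj bar/sock/tea in scene [251.8557733 167.9222172] [333.05463196 178.90466134] [344.2474398  268.03325951]
```

```bash
python3 -m creep '[[0.54,-0.625,0.08,0,0,0,0.1],[0.54,-0.625,0.08,0,0,0,0.3],[0.54,-0.625,0.08,0,0,0,0.36],[0.54,-0.625,0.08,0,0,0,0.36],[0.54,-0.625,0.08,0,0,0,0.36],[0.54,-0.625,0.08,0,0,0,0.36],[0.54,-0.625,0.08,0,0,0,0.36],[0.54,-0.625,0.08,0,0,0,0.36],[0.54,-0.625,0.08,0,0,0,0.36],[0.54,-0.625,0.08,0,0,0,0.36],[0.54,-0.625,0.08,0,0,0,0.36],[0.54,-0.625,0.08,0,0,0,0.36]]' 30
python3 -m creep '[[0,0,0,0,0,-1,0.36],[0,0,0,0,0,-1,0.36],[0,0,0,0,0,-1,0.36],[0,0,0,0,0,-1,0.36],[0,0,0,0,0,-1,0.36],[0,0,0,0,0,-1,0.36],[0,0,0,0,0,-1,0.36],[0,0,0,0,0,-0.3,0.36],[0,0,0,0,0,0,0.36],[0,0,0,0,0,0,0.36]]'
python3 - <<'E'
from h import *
p=manip.get_image("wrist");cv2.imwrite("pics/w1.png",p["frame"])
for m in manip.masks_of("tea_light_center",p)[:3]:
    v,u=np.nonzero(m["pixels"]);print(m["p"],m["rect"],at(p,u.mean(),v.mean(),.016))
s=manip.get_state();print(s["eef_pos"],Ro.from_quat(s["tool_rot"]).as_matrix().round(3),delta([.4374,-.1009,.034]),s["gripper_width"],proj(p,[.4374,-.1009,.019]))
E
```

```text
t: 2.4
eef_pos: [0.4382, -0.1, 0.1731]
tool_rot: [0.989, 0.148, 0.0, 0.0]
force: [1.0, -0.4, -0.6]
gripper_width: 0.0607
gripper_force: 0.0
t: 3.65
eef_pos: [0.4376, -0.1015, 0.1729]
tool_rot: [0.708, 0.707, 0.0, 0.0]
force: [-0.7, 0.4, 0.1]
gripper_width: 0.0603
gripper_force: 0.0
0.88 [251.6, 9.7, 296.1, 55.8] [0.3941576  0.04907064 0.016     ]
0.85 [307.0, 171.7, 339.6, 214.4] [ 0.43844729 -0.10103983  0.016     ]
0.73 [400.5, 186.4, 437.5, 225.6] [ 0.54186617 -0.11545287  0.016     ]
[ 0.43763761 -0.10142831  0.17293326] [[ 0.001  1.     0.   ]
 [ 1.    -0.001 -0.   ]
 [-0.     0.    -1.   ]] [ 0.00881778 -0.00420509  2.31555384] 0.06006934741103703 [321.18496865 192.88969096]
```

View pics/w1.png

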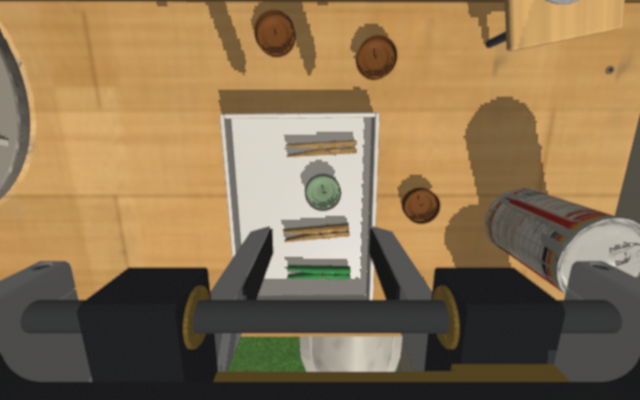

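The tea light sits centred at (322,192), between the pegs, and agrees with the estimate. I'll descend and grasp it.

```bash
python3 -m creep '[[0.01,0.01,0.6,0,0,0,0.36],[0,0,0.6,0,0,0,0.36],[0,0,0.6,0,0,0,0.36],[0,0,0.35,0,0,0,0.36],[0,0,0.165,0,0,0,0.36],[0,0,0,0,0,0,0.36],[0,0,0,0,0,0,0.75],[0,0,0,0,0,0,0.75],[0,0,0,0,0,0,0.75],[0,0,0,0,0,0,0.75]]' 20
python3 -m creep '[[0,0,-0.2,0,0,0,0.75],[0,0,-0.5,0,0,0,0.75],[0,0,-0.7,0,0,0,0.75],[0,0,-0.7,0,0,0,0.75],[0,0,-0.3,0,0,0,0.75],[0,0,0,0,0,0,0.75]]'
python3 - <<'E'
from h import *
p=manip.get_image("wrist");cv2.imwrite("pics/w2.png",p["frame"])
print(delta([.625,.0889,.12]))
E
```

```text
t: 5.0
eef_pos: [0.4385, -0.101, 0.0345]
tool_rot: [0.707, 0.707, 0.0, 0.0]
force: [-0.7, 0.3, 10.0]
gripper_width: 0.037
gripper_force: 20.0
t: 5.75
eef_pos: [0.4389, -0.101, 0.1797]
tool_rot: [0.707, 0.707, 0.001, 0.001]
force: [0.5, 0.3, -0.9]
gripper_width: 0.0371
gripper_force: 20.0
[3.16477122 3.11062942 0.9779776 ]
```

View pics/w2.png

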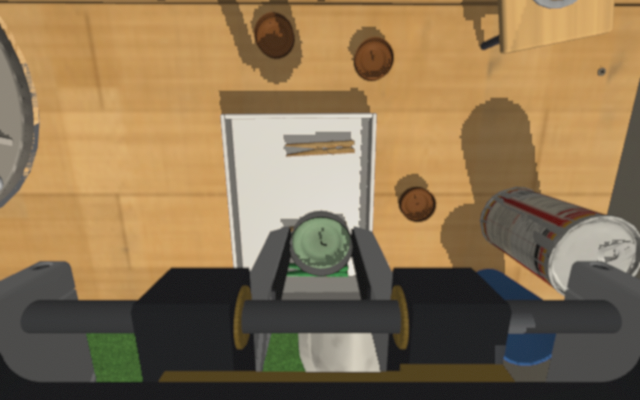

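The tea light is held upright at (321,243), and the remaining pegs look undisturbed. I'll check how high it sits in the grip and carry it over the socket.

```bash
python3 -m creep '[[0.5,0.5,0,0,0,0,0.75],[0.63,0.63,0,0,0,0,0.75],[0.63,0.63,0,0,0,0,0.75],[0.63,0.63,0,0,0,0,0.75],[0.4,0.4,0.2,0,0,0,0.75],[0.3,0.25,0.3,0,0,0,0.75],[0,0,0,0,0,0,0.75],[0,0,0,0,0,0,0.75]]'
python3 - <<'E'
from h import *
s=manip.get_state();e=s["eef_pos"];print(e)
p=manip.get_image("wrist");cv2.imwrite("pics/w3.png",p["frame"])
m=manip.masks_of("tea_light_center",p);print([(round(x["p"],2),x["rect"]) for x in m[:2]])
for d in(.010,.0155,.02): print(d,proj(p,e+[0,0,-d]),proj(p,e+[.019,0,-d])-proj(p,e+[-.019,0,-d]))
for a in np.arange(0,360,45): print(proj(p,np.array([.625,.0889,.058])+.03*np.array([np.cos(np.radians(a)),np.sin(np.radians(a)),0])).round())
E
```

```text
t: 6.8
eef_pos: [0.6199, 0.0841, 0.1473]
tool_rot: [0.707, 0.707, -0.001, -0.0]
force: [-0.4, 0.5, 0.2]
gripper_width: 0.0368
gripper_force: 20.0
[0.61991179 0.0841274  0.14733644]
[(0.92, [74.4, 209.2, 121.0, 247.1]), (0.87, [171.2, 230.2, 219.8, 267.5])]
0.01 [321.92968934 250.12196877] [65.81430463  0.14348224]
0.0155 [321.91219275 246.35807392] [63.88913452  0.13821562]
0.02 [321.89862091 243.43847966] [62.39581045  0.13417478]
[364. 206.]
[354. 180.]
[328. 169.]
[302. 180.]
[292. 206.]
[303. 230.]
[328. 240.]
[353. 230.]
```

View pics/w3.png

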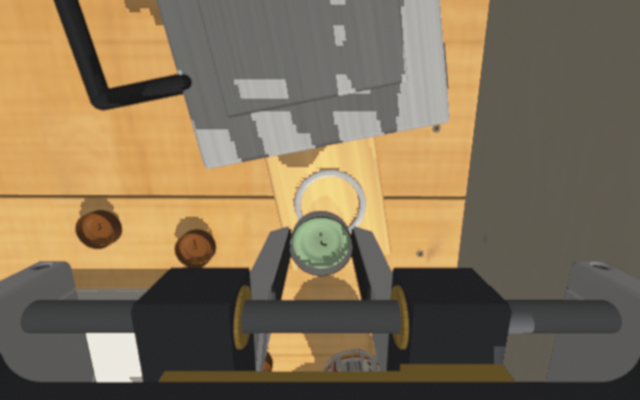

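The ring spans u 294–367 with its top at v 170, about 2 mm in +x from my estimate, so its centre is about (0.627, 0.088). The tea light is level in the grip. I'll go down to just over the shelf.

```bash
python3 -m creep '[[0.065,0.118,0.2,0,0,0,0.75],[0,0,0.4,0,0,0,0.75],[0,0,0.3,0,0,0,0.75],[0,0,0,0,0,0,0.75],[0,0,0,0,0,0,0.75]]'
python3 -m creep '[[0,0,0.03,0,0,0,0.75],[0,0,0.03,0,0,0,0.75],[0,0,0,0,0,0,0.75],[0,0,0,0,0,0,0.75]]'
python3 - <<'E'
from h import *
p=manip.get_image("wrist");cv2.imwrite("pics/w4.png",cv2.resize(p["frame"][130:290,210:450],None,fx=3,fy=3))
print(manip.get_state()["eef_pos"])
E
```

```text
t: 7.52
eef_pos: [0.628, 0.0886, 0.0945]
tool_rot: [0.707, 0.707, 0.0, 0.0]
force: [-0.3, 0.2, 0.6]
gripper_width: 0.037
gripper_force: 20.0
t: 8.02
eef_pos: [0.6277, 0.0885, 0.0905]
tool_rot: [0.707, 0.707, 0.0, 0.0]
force: [0.1, -0.6, 0.5]
gripper_width: 0.0369
gripper_force: 20.0
[0.62775024 0.08848528 0.09050649]
```

View pics/w4.png

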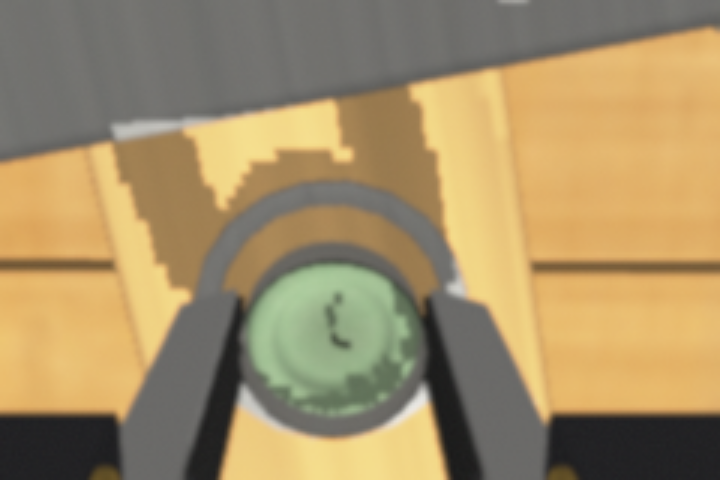

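```bash
python3 - <<'E'
from h import *
p=manip.get_image("wrist")
f=lambda X:((proj(p,X)-[210,130])*3).round(1)
for y in(.084,.0865,.089,.0915):print(y,f([.627,y+.03,.058]),f([.627,y-.03,.058]),f([.597,y,.058]),f([.657,y,.058]))
e=manip.get_state()["eef_pos"]
for d in(.014,.016,.018,.02):print(d,f(e+[0,.019,-d]),f(e+[0,-.019,-d]),f(e+[.019,0,-d]))
E
```

```text
0.084 [332.2 203.6] [331.8 461.8] [194.  337.3] [470.  337.7]
0.0865 [332.2 192. ] [331.8 451.8] [193.6 326.5] [470.4 326.9]
0.089 [332.2 180.2] [331.8 441.7] [193.1 315.7] [470.9 316.1]
0.0915 [332.2 168.5] [331.8 431.6] [192.7 304.8] [471.3 305.2]
0.014 [335.7 260. ] [335.3 439.9] [432.1 352.4]
0.016 [335.7 256.9] [335.2 435. ] [431.  348.4]
0.018 [335.6 253.9] [335.2 430.3] [430.  344.5]
0.02 [335.6 250.9] [335.2 425.7] [429.  340.7]
```

Tea light and ring are centred within about 2 mm, against a 5.5 mm margin. I'll lower it to contact and release.

```bash
python3 -m creep '[[0,-0.025,0.03,0,0,0,0.75],[0,0,0.03,0,0,0,0.75],[0,0,0,0,0,0,0.75],[0,0,0,0,0,0,0.75]]'
```

```text
t: 8.62
eef_pos: [0.6262, 0.0885, 0.0868]
tool_rot: [0.707, 0.707, 0.0, -0.0]
force: [0.3, -0.1, -0.0]
gripper_width: 0.0373
gripper_force: 20.0
```

```bash
python3 -m creep '[[0,0,0.02,0,0,0,0.75],[0,0,0.005,0,0,0,0.75],[0,0,0,0,0,0,0.75],[0,0,0,0,0,0,0.75]]'
```

```text
t: 9.12
eef_pos: [0.6263, 0.0885, 0.0856]
tool_rot: [0.707, 0.707, 0.0, 0.0]
force: [-1.3, -1.2, 5.9]
gripper_width: 0.0367
gripper_force: 20.0
```

```bash
python3 -m creep '[[0,0,0,0,0,0,0.58],[0,0,0,0,0,0,0.5],[0,0,0,0,0,0,0.45],[0,0,-0.2,0,0,0,0.45],[0,0,-0.4,0,0,0,0.45],[0,0,-0.7,0,0,0,0.45],[0,0,-0.7,0,0,0,0.45],[0,0,0,0,0,0,0.45]]'
python3 - <<'E'
from h import *
p=manip.get_image("wrist");cv2.imwrite("pics/w5.png",p["frame"])
s=manip.get_state();print(s["eef_pos"])
for m in manip.masks_of("tea_light_center",p)[:5]:
    v,u=np.nonzero(m["pixels"]);print(m["p"],m["rect"],at(p,u.mean(),v.mean(),.068))
print(delta([.4767,.2168,.2]))
E
```

```text
t: 10.12
eef_pos: [0.6278, 0.089, 0.2096]
tool_rot: [0.707, 0.707, 0.002, 0.002]
force: [-0.3, 0.1, -0.0]
gripper_width: 0.0516
gripper_force: 0.0
[0.6268964  0.08862063 0.2074306 ]
0.79 [246.4, 333.3, 269.0, 351.1] [ 0.55955032 -0.07981022  0.068     ]
0.65 [300.7, 176.8, 337.9, 218.5] [0.62530569 0.08861897 0.068     ]
0.62 [106.9, 197.6, 146.4, 231.2] [0.43220332 0.06789838 0.068     ]
0.59 [189.2, 219.0, 229.6, 248.9] [0.51225811 0.05077111 0.068     ]
[ 2.13959456 -2.49295949  0.09731677]
```

View pics/w5.png

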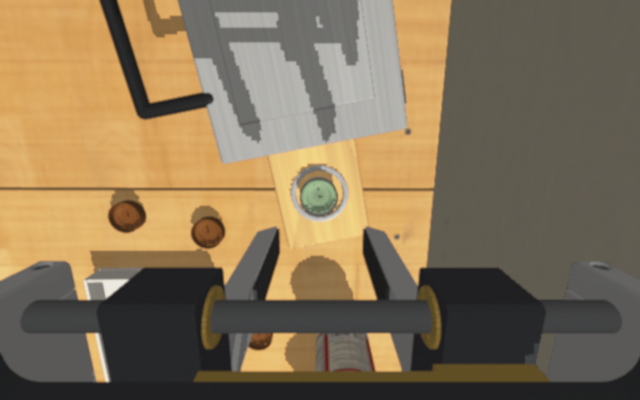

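The tea light sits inside the ring at (319,196). Next I'll move over the handle and yaw by 10 degrees.

```bash
python3 -m creep '[[0.4,-0.5,0,0,0,0,0.53],[0.44,-0.5,0,0,0,0,0.53],[0.44,-0.5,0,0,0,0,0.53],[0.44,-0.5,0,0,0,0,0.53],[0.42,-0.49,0,0,0,0,0.53],[0,0,0.05,0,0,-1,0.53],[0,0,0.05,0,0,0,0.53],[0,0,0,0,0,0,0.53]]'
python3 - <<'E'
from h import *
p=manip.get_image("wrist");cv2.imwrite("pics/w6.png",p["frame"])
s=manip.get_state();print(s["eef_pos"],Ro.from_quat(s["tool_rot"]).as_matrix().round(3),delta([.4767,.2168,.1]))
print([proj(p,X).round(1) for X in([.4678,.2685,.104],[.4856,.1651,.104],[.4767,.2168,.104])])
E
```

```text
t: 11.22
eef_pos: [0.4767, 0.2162, 0.1986]
tool_rot: [0.645, 0.765, -0.001, -0.0]
force: [-0.5, -0.1, -1.0]
gripper_width: 0.044
gripper_force: 0.0
[0.47687244 0.21636471 0.19882361] [[-0.17   0.985 -0.001]
 [ 0.985  0.17  -0.   ]
 [ 0.    -0.001 -1.   ]] [ 7.57491739e-03 -5.91245236e-06  1.64706131e+00]
[array([321.9, 146.1]), array([321.7, 265.8]), array([321.8, 208.9])]
```

View pics/w6.png

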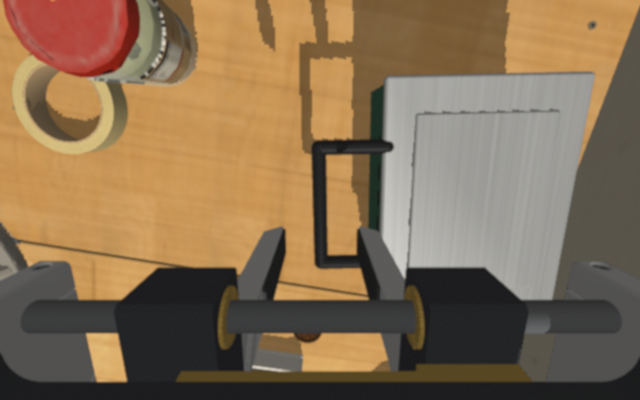

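The bar is vertical in the picture at u≈320, centred between the fingers, with the inner finger over the gap. I'll descend and grip.

```bash
python3 -m creep '[[0,-0.01,0.4,0,0,0,0.53],[0,0,0.5,0,0,0,0.53],[0,0,0.4,0,0,0,0.53],[0,0,0.22,0,0,0,0.53],[0,0,0,0,0,0,0.53],[0,0,0,0,0,0,0.7],[0,0,0,0,0,0,0.9],[0,0,0,0,0,0,1],[0,0,0,0,0,0,1],[0,0,0,0,0,0,1]]' 45
```

```text
t: 12.52
eef_pos: [0.4756, 0.2167, 0.1084]
tool_rot: [0.643, 0.766, -0.0, -0.0]
force: [-5.7, -2.6, 7.3]
gripper_width: 0.0107
gripper_force: 45.0
```

```bash
python3 -m creep '[[0,0.009,-0.149,0,0,0,1],[0,0.01,-0.149,0,0,0,1],[0,0.022,-0.148,0,0,0,1],[0,0.022,-0.147,0,0,0,1],[0,0.035,-0.145,0,0,0,1],[0,0.035,-0.145,0,0,0,1],[0,0.048,-0.142,0,0,0,1],[0,0.048,-0.141,0,0,0,1],[0,0,0,0,0,0,1]]'
```

```text
t: 13.65
eef_pos: [0.4887, 0.2191, 0.1788]
tool_rot: [0.643, 0.766, -0.001, -0.0]
force: [-10.5, -0.6, 1.5]
gripper_width: 0.0109
gripper_force: 45.0
```

```bash
python3 -m creep '[[0,0.058,-0.137,0,0,0,1],[0,0.058,-0.136,0,0,0,1],[0,0.07,-0.131,0,0,0,1],[0,0.07,-0.131,0,0,0,1],[0,0.08,-0.124,0,0,0,1],[0,0.082,-0.124,0,0,0,1],[0,0.092,-0.117,0,0,0,1],[0,0.092,-0.116,0,0,0,1],[0,0.1,-0.108,0,0,0,1],[0,0.1,-0.108,0,0,0,1],[0,0,0,0,0,0,1],[0,0,0,0,0,0,1]]'
python3 - <<'E'
from h import *
s=manip.get_state();print(s["eef_pos"],s["force"])
t=manip.get_image("top");c=manip.get_image("scene")
a=t["frame"][100:320,130:450];b=c["frame"][90:310,190:510]
cv2.imwrite("pics/end.png",cv2.resize(np.vstack([a,b]),(436,600)))
h=np.array([.6795,.256,.1]);d=np.array([.985,.172,0])
# lid angle from tcp displacement, grasp state start (bar .104 with TCP .1084)
X=(s["eef_pos"]-[.4756,.2167,.1084])@d; Z=s["eef_pos"][2]-.1084
print(X,Z,np.degrees(np.arctan2(.004+Z,.205-X))-1.1,np.hypot(.004+Z,.205-X))
E
```

```text
t: 15.15
eef_pos: [0.5348, 0.2279, 0.2535]
tool_rot: [0.642, 0.766, -0.001, -0.001]
force: [-23.4, -4.0, 21.6]
gripper_width: 0.0112
gripper_force: 45.0
[0.53476788 0.22793358 0.25350783] [-23.37588845  -4.04746967  21.64916369]
0.06021253732768921 0.14510782506118292 44.74220711407254 0.20783780416844794
```

View pics/end.png

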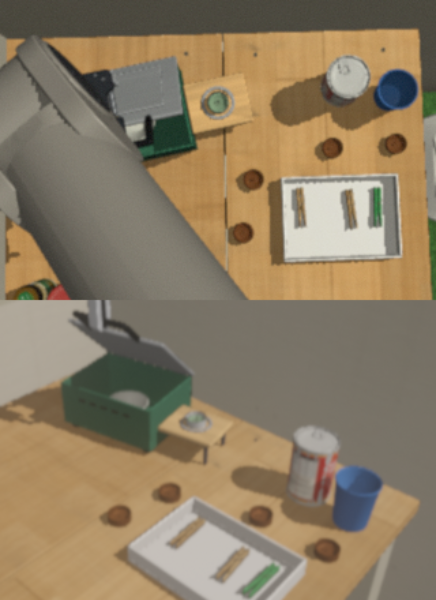

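The lid is open (behind the arm in the top view, left in the scene view), the tea light is in its ring, and the pegs are in the tray. I'll relieve the radial push of about 30 N and check the angle with an overlay.

```bash
python3 -m creep '[[0,-0.012,-0.012,0,0,0,1],[0,-0.012,-0.012,0,0,0,1],[0,0,0,0,0,0,1],[0,0,0,0,0,0,1],[0,0,0,0,0,0,1]]'
python3 - <<'E'
from h import *
c=manip.get_image("scene");f=c["frame"][90:220,200:370];k=4.6
f=cv2.resize(f,None,fx=k,fy=k,interpolation=2)
x=np.array([.984,.178,0]);y=np.array([-.178,.984,0]);h=np.array([.6795,.256,.1])
for th,col in((40,(255,0,0)),(45,(0,0,255)),(50,(0,255,255))):
    t=np.radians(th);r=-x*np.cos(t)+np.array([0,0,np.sin(t)])
    P=[h-.101*y,h-.101*y+.156*r,h+.101*y+.156*r]
    P=np.array([(proj(c,q)-[200,90]+.5)*k for q in P]).astype(int)
    cv2.polylines(f,[P],False,col,1)
cv2.imwrite("pics/ov.png",f)
E
```

```text
t: 15.88
eef_pos: [0.5351, 0.2279, 0.2542]
tool_rot: [0.642, 0.766, 0.0, -0.0]
force: [-6.8, 2.8, 2.7]
gripper_width: 0.0108
gripper_force: 45.0
```

View pics/ov.png

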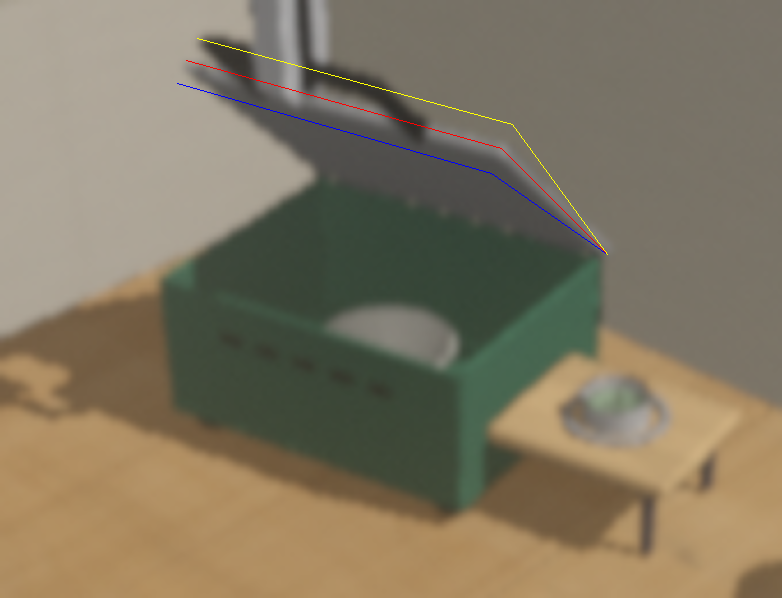

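The red 45° line runs along the lid's front edge (corner at about 500,148), and the tea light sits flat inside the ring at (612,400). The contact forces are small, so I'll hand in.

```bash
python3 -c "
from workcell import manip
print(manip.hand_in())"
```

```text
the job is handed in; nothing more can be done
None
```

The job is handed in: the tea light sits flat in the socket, the pegs are still in the tray, the tin and tumbler were not touched, and the gripper is holding the lid open at about 45° (15.9 s used; the hand-in returned no verdict).

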